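Stack a filter holder on its sprung stand and hold it down for the screws

TASK

Put the filter holder together between the four pillars of the assembly stand, one part after another and each lying flat: first the thick body, then the ring spacer on it, then the top disc with its hose port upwards. Then be my third hand: touching nothing but the top disc, press it straight down against the sprung platen with a steady push of about 12 N (8 to 16 N is fine, never so hard that the platen goes down onto its stop) so that I can put in the screws, and finish while still holding that push. Leave the other things on the bench where they are.

Things in the scene. Friction and masses are not known exactly. Their poses are not given: they have to be found in the camera images.
- stand: Fixed assembly stand: 100 mm square base plate, 12 mm thick, with 4 upright round pillars 10 mm thick, round tops 96 mm above the bench, at +-24.75 mm in its x and y: a pocket 60 mm across for the 56 mm parts. Origin: centre of the underside, z up; turned about z. Fingers closing along its x or y axis fit the open 39 mm gaps between neighbouring pillars, free down to the plate.
- platen_top (a point): Centre of the upper face of the sprung platen (round, 44 mm across) in the middle of the pocket, on the stand's axis; 42 mm above the bench when not pressed. The parts are stacked on it: body 30 mm high, spacer 12 mm, disc plate 10 mm.
- platen (a joint): How far the platen has sunk, in m: 0 not pressed, 0.018 on its stop. Spring: 4.5 N preload, then 1.5 N per mm. Platen (50 g) and parts together weigh about 3.6 N (3.2 to 4.0), so the unpressed stack stays at 0; a push of 8 N sinks it about 4.7 mm, 12 N 7.4 mm, 16 N 10 mm.
- body_mid (a point): Centre (15 mm above its underside) of the loose thick filter holder part, a plain solid steel cylinder 56 mm in diameter and 30 mm high, about 200 g, with a dark screen disc in its top face. It stands upright on the bench.
- spacer_mid (a point): Centre (6 mm above its underside) of the loose spacer: a grey plastic ring 56 mm outside, 34 mm inside, 12 mm high, 30 g. It lies flat on the bench; it can be gripped across its outside.
- disc_port (a point): Middle of the hose port of the loose top disc, 22 mm above the disc's underside: a steel disc 56 mm in diameter and 10 mm thick with an upright port (a solid stub 16 mm in diameter and 24 mm high, flat top 34 mm above the underside) in its centre, 90 g. It lies flat on the bench with the port up; the port can be gripped or pressed on from above.
- vial: Bystander: small glass vial 22 mm across, 42 mm high; origin at its foot.
- stopper: Bystander: black rubber bung, 46 mm across at the top, 34 mm high; origin at its foot.
- screwdriver: Bystander: screwdriver about 160 mm long lying on the bench.
- beaker: Bystander: glass beaker 70 mm across, 90 mm high; origin at its foot.
- amber: Bystander: amber glass bottle with red cap, 60 mm across, 135 mm high; origin at its foot.
- pen: Bystander: dark pen about 140 mm long lying on the bench.
- holder_body: the same loose body as body_mid; origin at the centre of its underside
- spacer: the same ring as spacer_mid; origin at the centre of its underside
- top_disc: the same disc as disc_port; origin at the centre of its underside
Mind the look-alikes: they are no part of the job. Leave any blue or red look-alike of the top_disc alone.

How it is judged:
By the outcome, as a careful person would: the job done as asked, in the order asked, and still so for the second after the job is handed in, while the arm keeps its last pose, push and grip.
It also fails if it takes over 72 s, if anything falls off the work surface, if the arm or the gripper's body presses on something with over 40 N, if the wrist force passes 120 N, or if a joint passes its speed limit or range.

ROBOT

A 7-joint arm with a two-finger parallel gripper is mounted at the origin on the work surface. World frame = base frame: x ahead of the robot, y to its left, z up, the work surface at z = 0. Lengths are in m, angles in rad, forces in N, time in s.
With the tool pointing down it reaches from about 0.425 to 0.925 m from the base axis. Payload 6.8 kg.
Tool frame: the origin (TCP) lies at the very end of the fingers, on their centre line; the grasp point (between the pads) lies 19 mm behind it; z points along the fingers, y is the line along which they close (so a half turn about z gives the same grasp; the last joint's range is limited). The gripper opens to 85 mm and grips with 20 to 120 N. Pads are 22 mm wide; open, the fingers measure 114 mm over their backs; the gripper's body (76 mm by 85 mm) begins 54 mm behind the grasp point. The pads swing forward as they close: fully open they stand 13 mm farther back than shut.
Start: joints at [-1.278, 0.477, 0.022, 1.555, -0.011, 1.109, -0.083], TCP at [0.263, 0.622, 0.231] pointing down, gripper open.
Joint ranges: [-2.96, 2.96], [-0.34, 2.1], [-1.41, 1.46], [0.24, 2.44], [-1.37, 4.51], [0.17, 1.92], [-2.96, 2.96]. Speed limits (rad/s): [2.39, 2.39, 3.14, 3.14, 3.14, 3.14, 3.14].

INTERFACE

Orientations are given as a unit quaternion [w, x, y, z].
In Python, from station import telemetry, viewer, job, search_frame, cut_out gives the robot as it stands. The module is installed in compiled form; this text tells all that it offers.
- The arm moves only by the shell command python3 -m crank 'ROWS' [FORCE]. ROWS is JSON, a list of rows, each an object with "delta_rot": the turn, a rotation vector about the tool's x, y, z in degrees, a list of three; "xyz": the shift along the tool's x, y, z in m, a list of three; "fingers": the gripper command: -1 is fully open, 1 is shut, values between are in proportion. In form: [{"delta_rot": [ax, ay, az], "xyz": [dx, dy, dz], "fingers": fingers}, ...]. A call has 1 to 10 rows; each row is the pose to reach, as a shift and turn from the pose commanded when the call began, along the tool's axes at that moment; what a row does not reach only later rows make up. A row lasts 1/10 s, in which the tool goes at most 50 mm and 8.59 degrees, less where a joint would pass 70% of its speed; a pose out of reach is approached as far as the arm can. A call with a gripper value outside its range is refused whole. The fingers move at their own pace and stop on an object; FORCE is the grip in N (left out, the last holds). Time passes only in rows, so rows that repeat a pose let the fingers close. It gives the time, the measured TCP pose, the force, the opening and the grip force at its end, in the units of the state.
- telemetry.get_obs(): the state, without advancing time (a new reading comes with each control period).
- viewer.read_camera(name): name is "scene" or "side" or "wrist"; returns a dict with "img" (400x640x3 uint8, red, green, blue), "fx", "fy", "cx", "cy" (pixels), "origin" and "rotation" of the camera in the world. Camera axes: x right, y up, looking along -z (the intrinsics and any distortion apply to the point x, -y, -z); pixel columns grow to the right and rows downward; lengths in m; the calibration is good to about 2 mm. A picture is of the moment at which its call begins. There is no depth.
- job.hand_in(): hands the job in; it is judged then, once.
Trained networks look in the newest picture that a camera, given by its name, has taken for a name from the list of things; names that differ only in an ending like _2 or _b are one class to them, and where a whole thing is asked for, a point or a joint stands for the part that bears it (a point fixed in the world has none). Each returns a list of dicts, best first, with "score" (0 to 1); they miss things now and then, are a little off and sometimes report something else, mostly with a low value. They report only what shows in the picture. A call takes as long as a camera call. They do not tell look-alikes from the thing itself.
- search_frame(camera, thing): "pixel" ([column, row] in pixels, amid what is visible of it).
- cut_out(camera, thing): "pixels" (400x640 bool, what is visible of it) and "pixel" ([column, row] in pixels, amid what is visible of it).
The state is a dict: "t": time; "q": joint angles; "joint_vel": joint speeds; "joint_torque": joint torques, N m; "eef_pos": TCP position; "tool_rot": TCP orientation; "contact_force": force on the tool from outside, world axes, zero at the start; "torque": the same for the moment, N m; "gripper_width": opening from 0.0 (shut) to 1.0 (fully open); "grasp_force": force on a finger pad.
Only numpy, scipy, OpenCV 4.12 (cv2) and the standard library are available. Lean on these libraries where they do the work, as an engineer would, in place of code of your own. Each camera call takes 0.05 s, during which the arm holds its last target. There are 200 camera calls.

## Working session

There is one attempt and no reset: what is moved stays moved. The work goes in short steps, Python scripts to look and compute and a shell command to move; the robot and the scene stay as the last step left them, time stands still between calls to the robot, and variables do not carry over. Pictures are saved under pics/ and viewed, at most 10 in all, crops included, and the job is handed in when it is done.

```bash
mkdir -p pics
cat > h.py <<'E'
import numpy as np, cv2
from station import telemetry, viewer, job, search_frame, cut_out
from scipy.spatial.transform import Rotation as R
def cam(n): return viewer.read_camera(n)
def toworld(c,px,z):
    d=np.array([(px[0]-c['cx'])/c['fx'],-(px[1]-c['cy'])/c['fy'],-1.])
    r=np.array(c['rotation']); 
    if r.ndim==1: r=R.from_quat(np.roll(r,-1)).as_matrix()
    d=r@d; o=np.array(c['origin']); return o+d*(z-o[2])/d[2]
def toolshift(target):
    s=telemetry.get_obs(); r=R.from_quat(np.roll(s['tool_rot'],-1)); 
    return r.inv().apply(np.array(target)-s['eef_pos'])
E
python3 - <<'E'
from h import *
s=telemetry.get_obs(); print(s)
zs=dict(stand=.012,platen_top=.042,body_mid=.015,spacer_mid=.006,disc_port=.022,holder_body=.015,spacer=.006,top_disc=.01,vial=.02,stopper=.017,screwdriver=.01,beaker=.045,amber=.06,pen=.005)
for n in ['scene','side']:
    c=cam(n); cv2.imwrite(f'pics/{n}.png',c['img'][...,::-1]); print(n,{k:v for k,v in c.items() if k!='img'})
    for k in zs:
        for d in search_frame(n,k)[:4]:
            print(n,k,round(d['score'],2),np.round(d['pixel']),np.round(toworld(c,d['pixel'],zs[k]),3))
E
```

```text
{'t': 0.0, 'q': array([-1.27805175,  0.47778544,  0.02238312,  1.5564948 , -0.01148538,
        1.10928214, -0.08312322]), 'joint_vel': array([-1.16103045e-03,  4.62410547e-04,  1.92423291e-03, -9.26809393e-05,
        1.71929306e-04, -2.93717312e-03, -2.88281572e-03]), 'joint_torque': array([-6.18896374e-04, -5.96452975e+01,  1.60730258e+00, -2.81194085e+01,
        1.23595764e-02,  9.19540529e-03, -1.33162806e-05]), 'eef_pos': array([0.26318932, 0.62091556, 0.23031809]), 'tool_rot': array([-9.92528101e-05,  1.99099801e-01,  9.79978787e-01, -9.15164703e-04]), 'contact_force': array([ 0.27447316, -0.07441463,  0.89815244]), 'torque': array([ 0.00636705, -0.05416337,  0.05517592]), 'grasp_force': 0.0, 'gripper_width': 1.0005244610726103}
scene {'fx': 429.69515976867626, 'fy': 429.69515976867626, 'cx': 316.62126536118274, 'cy': 203.1748145280153, 'origin': array([ 0.94806252, -0.58756229,  0.79697204]), 'rotation': array([0.8951712 , 0.31895488, 0.10949588, 0.2914566 ])}
scene stand 0.63 [315. 187.] [ 0.527 -0.033  0.012]
scene platen_top 0.55 [311. 179.] [ 0.52  -0.04   0.042]
scene s
[... 1813 characters left out ...]
. 191.] [ 0.534 -0.018  0.015]
side holder_body 0.43 [280. 257.] [ 0.434 -0.245  0.015]
side spacer 0.63 [291. 144.] [0.624 0.195 0.006]
side spacer 0.45 [222. 180.] [0.37  0.113 0.006]
side top_disc 0.84 [284. 259.] [ 0.442 -0.252  0.01 ]
side top_disc 0.74 [322. 235.] [ 0.564 -0.213  0.01 ]
side top_disc 0.63 [248. 268.] [ 0.347 -0.245  0.01 ]
side stopper 0.7 [225. 179.] [0.377 0.102 0.017]
side stopper 0.17 [286. 195.] [ 0.522 -0.037  0.017]
side screwdriver 0.9 [257. 232.] [ 0.404 -0.134  0.01 ]
side beaker 0.69 [396. 225.] [ 0.744 -0.285  0.045]
side amber 0.7 [374. 279.] [ 0.606 -0.428  0.06 ]
side amber 0.22 [233. 148.] [0.43  0.184 0.06 ]
side pen 0.7 [354. 164.] [0.771 0.025 0.005]
```

View pics/scene.png

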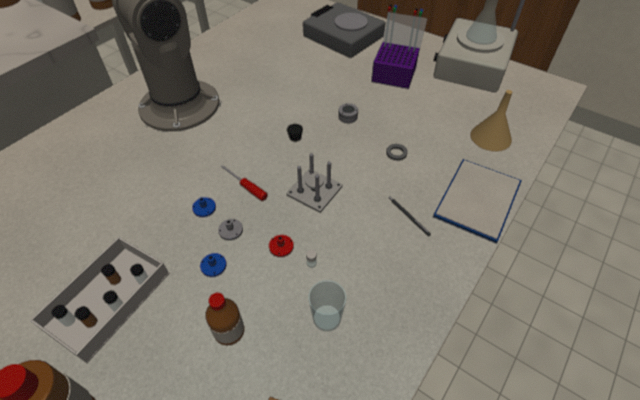

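View pics/side.png

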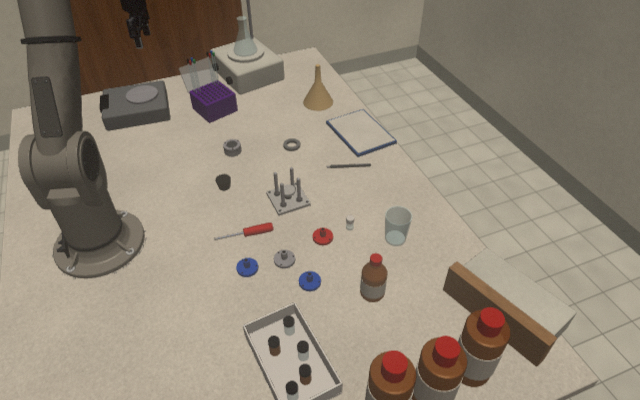

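Scene view: the disc look-alikes are blue (204,207), blue (212,265), red (281,245) and the steel one (231,229). The description calls for the steel one. The body is at (348,113), the ring at (397,152) and the stand at (315,187).

Run:
```python
from h import *
c=cv2.imread('pics/scene.png'); cv2.imwrite('pics/crop1.png',cv2.resize(c[190:285,180:310],None,fx=4,fy=4,interpolation=2))
w=cam('wrist'); print({k:v for k,v in w.items() if k!='img'})
print(toworld(w,(320,200),0)); 
print(toolshift([.437,.25,.23]))
```

```text
{'fx': 296.9328135745032, 'fy': 296.9328135745032, 'cx': 318.3944910534745, 'cy': 196.2268125594165, 'origin': array([0.19127493, 0.65268692, 0.37380677]), 'rotation': array([ 0.82348886, -0.12897148, -0.08557771,  0.54581032])}
[0.30756489 0.60588091 0.        ]
[-0.30483572 -0.27430813  0.00128121]
```

View pics/crop1.png

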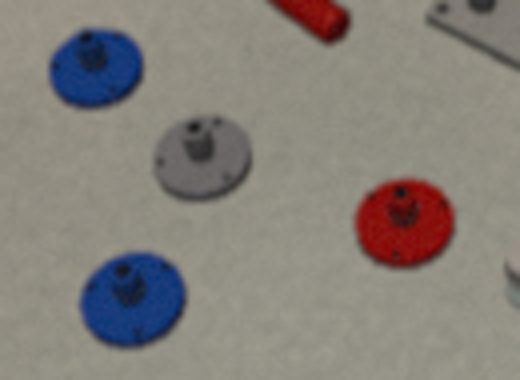

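The crop confirms the grey steel disc at crop (200,155), which is scene (230,229); the others are blue or red. Next I move above the body.

```bash
python3 -m crank '[{"delta_rot":[0,0,0],"xyz":[-0.305,-0.274,0],"fingers":-1},{"delta_rot":[0,0,0],"xyz":[-0.305,-0.274,0],"fingers":-1},{"delta_rot":[0,0,0],"xyz":[-0.305,-0.274,0],"fingers":-1},{"delta_rot":[0,0,0],"xyz":[-0.305,-0.274,0],"fingers":-1},{"delta_rot":[0,0,0],"xyz":[-0.305,-0.274,0],"fingers":-1},{"delta_rot":[0,0,0],"xyz":[-0.305,-0.274,0],"fingers":-1},{"delta_rot":[0,0,0],"xyz":[-0.305,-0.274,0],"fingers":-1},{"delta_rot":[0,0,0],"xyz":[-0.305,-0.274,0],"fingers":-1},{"delta_rot":[0,0,0],"xyz":[-0.305,-0.274,0],"fingers":-1},{"delta_rot":[0,0,0],"xyz":[-0.305,-0.274,0],"fingers":-1}]'
cat >> h.py <<'E'
def maskc(c,n,thing,z,near=None):
    """fit top-face circle: centre by min enclosing of mask pixels back-projected on plane z"""
    out=[]
    for d in cut_out(n,thing)[:4]:
        m=d['pixels'].astype(np.uint8)
        cs,_=cv2.findContours(m,cv2.RETR_EXTERNAL,cv2.CHAIN_APPROX_NONE)
        k=max(cs,key=cv2.contourArea)[:,0,:]
        P=np.array([toworld(c,p,z)[:2] for p in k]).astype(np.float32)
        (x,y),r=cv2.minEnclosingCircle(P); 
        out.append((round(d['score'],2),np.round(d['pixel']),round(x,4),round(y,4),round(r,4)))
    return out
E
python3 - <<'E'
from h import *
c=cam('wrist'); cv2.imwrite('pics/w1.png',c['img'][...,::-1])
for z in (0,.015,.03): print(z,maskc(c,'wrist','body_mid',z))
for z in (0,.006,.012): print(z,maskc(c,'wrist','spacer_mid',z))
s=telemetry.get_obs(); print(s['t'],s['eef_pos'],s['contact_force'],s['q'])
for n in ('scene','side'):
    c=cam(n); print(n,maskc(c,n,'body_mid',.015),maskc(c,n,'holder_body',.015),maskc(c,n,'spacer',.006))
E
```

```text
t: 2.55
eef_pos: [0.4383, 0.2483, 0.2316]
tool_rot: [0.0, 0.201, 0.98, 0.0]
contact_force: [0.8, 0.8, 0.8]
gripper_width: 1.002
grasp_force: 0.0
0 [(0.79, array([318., 166.]), 0.4407, 0.2426, 0.0318)]
0.015 [(0.79, array([318., 166.]), 0.4377, 0.2441, 0.0305)]
0.03 [(0.79, array([318., 166.]), 0.4347, 0.2455, 0.0292)]
0 [(0.85, array([333., 286.]), 0.6276, 0.1937, 0.0317)]
0.006 [(0.85, array([333., 286.]), 0.6234, 0.1951, 0.0312)]
0.012 [(0.85, array([333., 286.]), 0.6192, 0.1965, 0.0307)]
2.9 [0.43662128 0.25165608 0.23118864] [-1.42847521 -0.28166985  0.48209446] [-0.79336106  0.19348308  0.16810792  1.96694899 -0.03890662  0.98431127
  0.56586679]
scene [(0.72, array([346., 116.]), 0.4383, 0.2448, 0.0485)] [(0.59, array([344., 112.]), 0.435, 0.2417, 0.0441)] [(0.62, array([393., 150.]), 0.6194, 0.1948, 0.0331)]
side [(0.76, array([231., 145.]), 0.4397, 0.2456, 0.0464)] [(0.67, array([232., 147.]), 0.4382, 0.2462, 0.0445), (0.47, array([285., 258.]), 0.4426, -0.2525, 0.0301)] [(0.55, array([293., 140.]), 0.6234, 0.1968, 0.0339)]
```

View pics/w1.png

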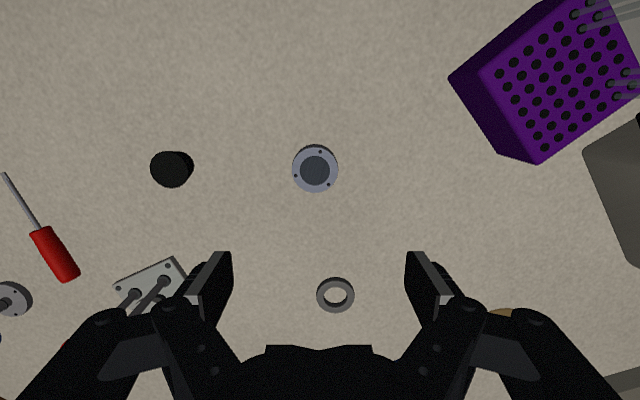

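The wrist view shows the body with its screen disc centred at about (315,168), the ring at (335,295) and the stand partly hidden at (155,285). The single pose readings are noisy, so I average several.

```bash
cat >> h.py <<'E'
def avg(n=6):
    E=[];F=[];Y=[];O=[]
    for i in range(n):
        c=cam('wrist'); s=telemetry.get_obs(); E.append(s['eef_pos']);F.append(s['contact_force']);O.append(c['origin'])
        Y.append(R.from_quat(np.roll(s['tool_rot'],-1)).as_rotvec())
    E=np.array(E); r=R.from_rotvec(np.mean([y*np.sign(y[1]) for y in Y],0))
    print('t',round(s['t'],2),'eef',E.mean(0).round(4),'sd',E.std(0).round(4),'F',np.mean(F,0).round(2),'camsd',np.std(O,0).round(4),'z',r.apply([0,0,1]).round(4),'y',r.apply([0,1,0]).round(4),'w',round(s['gripper_width'],3),'g',round(s['grasp_force'],1))
    return E.mean(0),r,c
E
python3 - <<'E'
from h import *
e,r,c=avg()
print(np.array(c['origin']),e,r.inv().apply(np.array(c['origin'])-e))
for t in ([.437,.245,.004],[.437,.245,.2]): print(r.inv().apply(np.array(t)-e))
E
```

```text
t 3.6 eef [0.4373 0.2502 0.2313] sd [0. 0. 0.] F [ 0.01 -0.2   0.08] camsd [0. 0. 0.] z [ 0.  0. -1.] y [3.903e-01 9.207e-01 1.000e-04] w 0.999 g 0.0
[0.36521834 0.28136596 0.37380657] [0.43729801 0.25020957 0.2313109 ] [ 0.0785218   0.00056388 -0.1424964 ]
[-0.00175649 -0.00492469  0.22731066]
[-0.00175838 -0.00491443  0.03131066]
```

```bash
python3 -m crank '[{"delta_rot":[0,0,0],"xyz":[-0.002,-0.005,0.05],"fingers":-1},{"delta_rot":[0,0,0],"xyz":[-0.002,-0.005,0.1],"fingers":-1},{"delta_rot":[0,0,0],"xyz":[-0.002,-0.005,0.15],"fingers":-1},{"delta_rot":[0,0,0],"xyz":[-0.002,-0.005,0.19],"fingers":-1},{"delta_rot":[0,0,0],"xyz":[-0.002,-0.005,0.21],"fingers":-1},{"delta_rot":[0,0,0],"xyz":[-0.002,-0.005,0.226],"fingers":-1},{"delta_rot":[0,0,0],"xyz":[-0.002,-0.005,0.226],"fingers":-1},{"delta_rot":[0,0,0],"xyz":[-0.002,-0.005,0.226],"fingers":0},{"delta_rot":[0,0,0],"xyz":[-0.002,-0.005,0.226],"fingers":1},{"delta_rot":[0,0,0],"xyz":[-0.002,-0.005,0.226],"fingers":1}]' 60
python3 -m crank '[{"delta_rot":[0,0,0],"xyz":[0,0,0],"fingers":1},{"delta_rot":[0,0,0],"xyz":[0,0,0],"fingers":1},{"delta_rot":[0,0,0],"xyz":[0,0,0],"fingers":1},{"delta_rot":[0,0,0],"xyz":[0,0,0],"fingers":1}]'
```

```text
t: 4.6
eef_pos: [0.4377, 0.245, 0.0068]
tool_rot: [0.0, 0.199, 0.98, 0.001]
contact_force: [-2.0, -1.1, 7.1]
gripper_width: 0.636
grasp_force: 62.2
t: 5.0
eef_pos: [0.4378, 0.245, 0.0068]
tool_rot: [0.001, 0.199, 0.98, 0.001]
contact_force: [-0.9, -2.0, 6.1]
gripper_width: 0.637
grasp_force: 62.4
```

```bash
python3 -m crank '[{"delta_rot":[0,0,0],"xyz":[0,0,-0.03],"fingers":1},{"delta_rot":[0,0,0],"xyz":[0,0,-0.08],"fingers":1},{"delta_rot":[0,0,0],"xyz":[0,0,-0.13],"fingers":1},{"delta_rot":[0,0,0],"xyz":[-0.03,-0.03,-0.17],"fingers":1},{"delta_rot":[0,0,0],"xyz":[-0.06,-0.07,-0.195],"fingers":1},{"delta_rot":[0,0,0],"xyz":[-0.09,-0.11,-0.195],"fingers":1},{"delta_rot":[0,0,0],"xyz":[-0.12,-0.15,-0.195],"fingers":1},{"delta_rot":[0,0,0],"xyz":[-0.15,-0.18,-0.195],"fingers":1},{"delta_rot":[0,0,0],"xyz":[-0.17,-0.21,-0.195],"fingers":1},{"delta_rot":[0,0,0],"xyz":[-0.19,-0.223,-0.195],"fingers":1}]'
python3 -m crank '[{"delta_rot":[0,0,0],"xyz":[0,0,0],"fingers":1},{"delta_rot":[0,0,0],"xyz":[0,0,0],"fingers":1},{"delta_rot":[0,0,0],"xyz":[0,0,0],"fingers":1},{"delta_rot":[0,0,0],"xyz":[0,0,0],"fingers":1}]'
python3 - <<'E'
from h import *
e,r,c=avg(1)
cv2.imwrite('pics/w2.png',c['img'][...,::-1]); print(c['origin'],c['rotation'])
for z in (.0,.012,): print(z,[(d['score'],d['pixel'],toworld(c,d['pixel'],z)) for d in search_frame('wrist','stand')])
print([(d['score'],d['pixel'],toworld(c,d['pixel'],.042)) for d in search_frame('wrist','platen_top')])
E
```

```text
t: 6.0
eef_pos: [0.5244, -0.0394, 0.2013]
tool_rot: [0.0, 0.202, 0.979, -0.0]
contact_force: [0.3, -0.1, -1.9]
gripper_width: 0.633
grasp_force: 64.8
t: 6.4
eef_pos: [0.5247, -0.0332, 0.2004]
tool_rot: [-0.0, 0.198, 0.98, 0.0]
contact_force: [-0.2, -0.1, -1.7]
gripper_width: 0.631
grasp_force: 64.8
t 6.45 eef [ 0.5248 -0.0334  0.2004] sd [0. 0. 0.] F [-0.26 -0.54 -2.3 ] camsd [0. 0. 0.] z [ 3.e-04  4.e-04 -1.e+00] y [3.883e-01 9.215e-01 5.000e-04] w 0.634 g 64.8
[ 0.45256661 -0.00228508  0.34290636] [ 0.82292894 -0.12856914 -0.0858184   0.5467112 ]
0.0 [(0.89, [318.8, 172.4], array([ 0.52696804, -0.03279033,  0.        ]))]
0.012 [(0.89, [318.8, 172.4], array([ 0.52436436, -0.0317228 ,  0.012     ]))]
[(0.83, [314.1, 180.3], array([ 0.52375158, -0.03686253,  0.042     ]))]
```

View pics/w2.png

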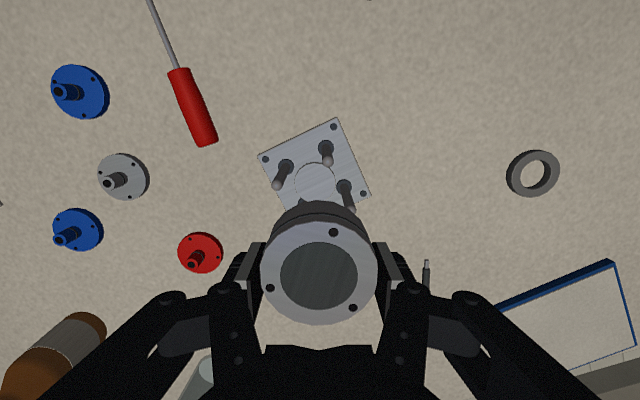

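The view shows the plate corners at (258,154), (338,118) and (371,195), the pillar feet at (286,166), (326,147) and (344,187), and the held body's top face centred at about (319,275). I refine these numerically.

```bash
cat >> h.py <<'E'
def circ(c,px0,r0,z,img=None):
    """fit dark/bright edge circle: sample radial gradients around px0, fit circle on plane z"""
E
python3 - <<'E'
from h import *
img=cv2.imread('pics/w2.png'); g=cv2.cvtColor(img,cv2.COLOR_BGR2GRAY)
c=cam('wrist')
p=np.array([[258,154],[338,118],[371,195]],np.float32).reshape(-1,1,2)
p=cv2.cornerSubPix(g,p,(4,4),(-1,-1),(3,50,.01))[:,0]; print(p)
W=np.array([toworld(c,q,.012) for q in p]); print(W)
print('centre',(W[0]+W[2])/2,'sides',np.linalg.norm(W[1]-W[0]),np.linalg.norm(W[2]-W[1]),
 'yaw',np.degrees(np.arctan2(*(W[1]-W[0])[1::-1])),np.degrees(np.arctan2(*(W[2]-W[1])[1::-1])))
# body top in hand
e=telemetry.get_obs()['eef_pos']; zt=e[2]+.0232
th=np.radians(np.arange(0,360,3)); pts=[]
for t in th:
    rr=np.arange(46,72,.25); xs=(319+rr*np.cos(t)).astype(np.float32)[None]; ys=(275+.8*0+rr*np.sin(t)*.83).astype(np.float32)[None]
    v=cv2.remap(cv2.GaussianBlur(g,(3,3),0),xs,ys,1)[0].astype(float); d=np.gradient(v); i=np.argmin(d)
    if d[i]<-3: pts.append((xs[0,i],ys[0,i]))
P=np.array([toworld(c,q,zt)[:2] for q in pts])
from scipy.optimize import least_squares
f=lambda x:np.hypot(P[:,0]-x[0],P[:,1]-x[1])-x[2]
s=least_squares(f,[*P.mean(0),.028],loss='soft_l1',f_scale=.0005); print(len(P),s.x,np.median(abs(f(s.x))),e)
r=R.from_quat(np.roll(telemetry.get_obs()['tool_rot'],-1)); print('body in tool',r.inv().apply([*(s.x[:2]-e[:2]),0]))
o=search_frame('wrist','body_mid'); print(o[0]['pixel'] if o else None)
E
```

```text
[[258.      154.     ]
 [335.81915 116.22171]
 [367.42392 192.06323]]
[[ 0.47878858 -0.08707585  0.012     ]
 [ 0.47468247  0.00836696  0.012     ]
 [ 0.56828439  0.01052412  0.012     ]]
centre [ 0.52353649 -0.03827586  0.012     ] sides 0.09553109268300182 0.09362677028741005 yaw 92.46344141159517 1.320216695564435
87 [ 0.52402508 -0.03290861  0.02743996] 0.0001755637049334971 [ 0.525004   -0.03411828  0.20030824]
body in tool [1.37271619e-03 7.32973064e-04 2.18875991e-07]
[318.7, 265.1]
```

```bash
cat >> h.py <<'E'
from scipy.optimize import least_squares
def proj(c,P):
    r=R.from_quat(np.roll(c['rotation'],-1)).as_matrix(); q=(np.atleast_2d(P)-c['origin'])@r
    return np.c_[c['cx']+c['fx']*q[:,0]/-q[:,2], c['cy']-c['fy']*q[:,1]/-q[:,2]]
def standpts(x,pts):
    C,S=np.cos(x[2]),np.sin(x[2]); pts=np.asarray(pts,float)
    return np.c_[x[0]+C*pts[:,0]-S*pts[:,1],x[1]+S*pts[:,0]+C*pts[:,1],pts[:,2]]
E
python3 - <<'E'
from h import *
img=cv2.imread('pics/w2.png'); g=cv2.GaussianBlur(cv2.cvtColor(img,cv2.COLOR_BGR2GRAY),(3,3),0).astype(np.float32)
c=dict(viewer.read_camera('wrist'))
x=np.array([.524,-.037,np.radians(2)])
u=np.linspace(-.042,.042,40)
E=np.r_[np.c_[-.05+0*u,u,0*u+.012],np.c_[u[:40],0*u+.05,0*u+.012],np.c_[u[:12],-.05+0*u[:12],0*u[:12]+.012]]
N=np.r_[np.c_[-1+0*u,0*u,0*u],np.c_[0*u,1+0*u,0*u],np.c_[0*u[:12],-1+0*u[:12],0*u[:12]]]
for it in range(4):
    rr=np.arange(-.006,.006,.0003); L=[];K=[]
    for p,n in zip(E,N):
        W=standpts(x,p+rr[:,None]*n); q=proj(c,W).astype(np.float32)
        v=cv2.remap(g,q[None,:,0],q[None,:,1],1)[0]; d=np.gradient(v); i=np.argmax(abs(d))
        L.append(rr[i]);K.append(abs(d[i])>1.2)
    L=np.array(L);K=np.array(K)
    def f(y):
        # residual: shift of stand along normal vs measured offset
        A=standpts(y,E)-standpts(x,E); n=standpts([0,0,x[2]],N)
        return ((A*n).sum(1)-L)[K]
    s=least_squares(f,x,loss='soft_l1',f_scale=.0005); x=s.x; print(x[:2],np.degrees(x[2]),K.sum(),np.median(abs(s.fun)), [np.median(L[k][K[k]]) for k in (slice(0,40),slice(40,80),slice(80,92))])
np.save('stand.npy',x)
big=cv2.resize(img[100:230,230:400],None,fx=4.5,fy=4.5,interpolation=2)
def dr(P,col):
    q=((proj(c,standpts(x,P))-[230,100]+.5)*4.5).astype(int); cv2.polylines(big,[q],True,col,1)
for z,col in((.012,(0,255,0)),(0,(0,255,255))): dr([[a,b,z] for a,b in((-.05,-.05),(.05,-.05),(.05,.05),(-.05,.05))],col)
t=np.linspace(0,6.28,40)
for a in(-1,1):
  for b in(-1,1):
    for z in(.012,.096): dr(np.c_[a*.02475+.005*np.cos(t),b*.02475+.005*np.sin(t),0*t+z],(0,0,255))
dr(np.c_[.022*np.cos(t),.022*np.sin(t),0*t+.042],(255,0,0))
cv2.imwrite('pics/st.png',big)
E
```

```text
[ 0.52599364 -0.03838703] 2.4407728536566236 92 0.00017397702546643524 [np.float64(-0.002100000000000001), np.float64(-0.0015000000000000013), np.float64(0.0020999999999999977)]
[ 0.52605698 -0.03844234] 2.4126378446015284 92 0.00023695418909371225 [np.float64(-1.734723475976807e-18), np.float64(-1.734723475976807e-18), np.float64(0.0002999999999999982)]
[ 0.52607867 -0.03841489] 2.481972089297274 92 0.00027533017065608183 [np.float64(-1.734723475976807e-18), np.float64(-1.734723475976807e-18), np.float64(0.0002999999999999982)]
[ 0.52604879 -0.03842331] 2.4511208341106796 92 0.00028254960072721764 [np.float64(-1.734723475976807e-18), np.float64(-1.734723475976807e-18), np.float64(0.0002999999999999982)]
```

View pics/st.png

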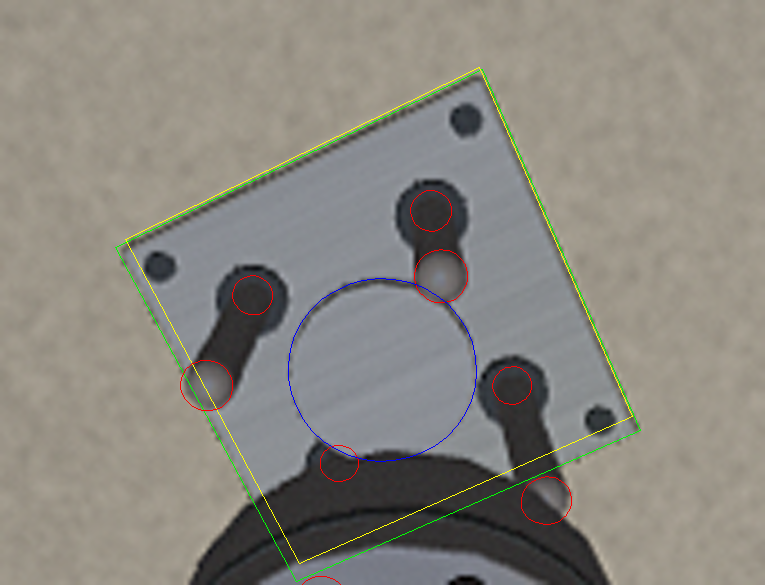

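The overlay agrees: pillar tops and platen circle line up to about 1 px, so the stand is at (0.526,-0.038) with yaw about 2.45°. I turn the tool to the stand's axes and centre it.

```bash
python3 -m crank '[{"delta_rot":[0,0,-8],"xyz":[-0.0045,-0.0037,0],"fingers":1},{"delta_rot":[0,0,-16],"xyz":[-0.0045,-0.0037,0],"fingers":1},{"delta_rot":[0,0,-24],"xyz":[-0.0045,-0.0037,0],"fingers":1},{"delta_rot":[0,0,-25.5],"xyz":[-0.0045,-0.0037,0],"fingers":1},{"delta_rot":[0,0,-25.5],"xyz":[-0.0045,-0.0037,0],"fingers":1},{"delta_rot":[0,0,-25.5],"xyz":[-0.0045,-0.0037,0],"fingers":1},{"delta_rot":[0,0,-25.5],"xyz":[-0.0045,-0.0037,0],"fingers":1}]'
cat > st.py <<'E'
from h import *
import sys
# usage: st.py pic bodytop_dz row r ; overlays and fits pillar tops + part in hand
def look(pic,dz,px0=None,rad=(44,76),asp=.83,half=.028):
    c=cam('wrist'); img=c['img'][...,::-1].copy(); cv2.imwrite(pic,img)
    g=cv2.GaussianBlur(cv2.cvtColor(img,cv2.COLOR_BGR2GRAY),(3,3),0)
    s=telemetry.get_obs(); e=s['eef_pos']; r=R.from_quat(np.roll(s['tool_rot'],-1))
    zt=e[2]+dz; p0=proj(c,[*e[:2],zt])[0]; k=c['fx']*half/(c['origin'][2]-zt)
    pts=[]
    for t in np.radians(np.arange(0,360,3)):
        rr=np.arange(k*.8,k*1.25,.25); xs=(p0[0]+rr*np.cos(t)).astype(np.float32)[None]; ys=(p0[1]+rr*np.sin(t)*asp).astype(np.float32)[None]
        v=cv2.remap(g,xs,ys,1)[0].astype(float); d=np.gradient(v); i=np.argmin(d)
        if d[i]<-3: pts.append((xs[0,i],ys[0,i]))
    P=np.array([toworld(c,q,zt)[:2] for q in pts])
    f=lambda x:np.hypot(P[:,0]-x[0],P[:,1]-x[1])-x[2]
    o=least_squares(f,[*P.mean(0),half],loss='soft_l1',f_scale=.0005)
    print('t',s['t'],'eef',e.round(4),'y',r.apply([0,1,0]).round(4),'F',s['contact_force'].round(1),'part',o.x.round(4),len(P),'in tool',r.inv().apply([*(o.x[:2]-e[:2]),0]).round(4))
    return c,img,e,r,o.x
def overlay(c,img,x,part,zt,pic,roi):
    x0,y0,x1,y1=roi; k=min(4.5,780/(x1-x0),580/(y1-y0)); big=cv2.resize(img[y0:y1,x0:x1],None,fx=k,fy=k,interpolation=2)
    def dr(P,col):
        q=((proj(c,P)-[x0,y0]+.5)*k).astype(int); cv2.polylines(big,[q],True,col,1)
    dr(standpts(x,[[a,b,.012] for a,b in((-.05,-.05),(.05,-.05),(.05,.05),(-.05,.05))]),(0,255,0))
    t=np.linspace(0,6.28,40)
    for a in(-1,1):
      for b in(-1,1):
        for z in(.012,.091): dr(standpts(x,np.c_[a*.02475+.005*np.cos(t),b*.02475+.005*np.sin(t),0*t+z]),(0,0,255))
    dr(standpts(x,np.c_[.022*np.cos(t),.022*np.sin(t),0*t+.042]),(255,0,0))
    if part is not None: dr(np.c_[part[0]+part[2]*np.cos(t),part[1]+part[2]*np.sin(t),0*t+zt],(255,255,0))
    cv2.imwrite(pic,big)
E
python3 - <<'E'
from st import *
c,img,e,r,p=look('pics/w3.png',.0232)
x=np.load('stand.npy'); x[0]=.5262; overlay(c,img,x,p,e[2]+.0232,'pics/st3.png',(230,90,410,370))
E
```

```text
t: 7.45
eef_pos: [0.5278, -0.0397, 0.2003]
tool_rot: [-0.0, -0.021, 1.0, -0.0]
contact_force: [0.1, -0.1, -2.9]
gripper_width: 0.632
grasp_force: 64.7
t 7.5 eef [ 0.5278 -0.0397  0.2003] y [-0.043   0.9991 -0.    ] F [ 0.2 -0.2 -2.3] part [ 0.5312 -0.0395  0.0305] 114 in tool [-0.0034  0.0001 -0.    ]
```

View pics/st3.png

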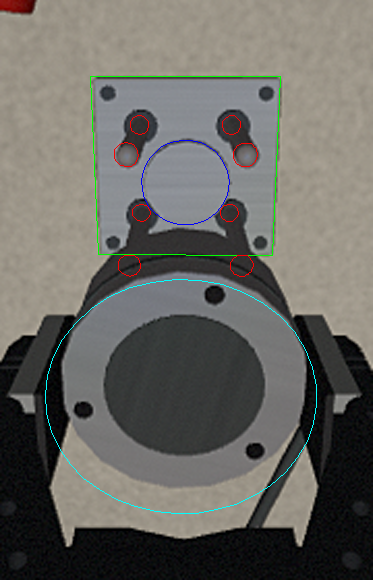

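The stand overlay still lines up. The automatic body circle caught the bench by mistake, and the held body's face is really at crop (184,385). I refit using the dark screen disc.

Run:
```python
from h import *
g=cv2.cvtColor(cv2.imread('pics/w3.png'),cv2.COLOR_BGR2GRAY)
m=((g<95)&(g>30)).astype(np.uint8); 
roi=np.zeros_like(m); cv2.ellipse(roi,(319,276),(47,42),0,0,360,1,-1); m&=roi
n,l,st,ce=cv2.connectedComponentsWithStats(m); k=1+np.argmax(st[1:,4]); 
cs=max(cv2.findContours((l==k).astype(np.uint8),0,1)[0],key=cv2.contourArea)
h=cv2.convexHull(cs); el=cv2.fitEllipse(h); print(st[k],el)
c=cam('wrist'); s=telemetry.get_obs(); e=s['eef_pos']; zt=e[2]+.0232
P=np.array([toworld(c,q,zt)[:2] for q in h[:,0]]); f=lambda x:np.hypot(P[:,0]-x[0],P[:,1]-x[1])-x[2]
o=least_squares(f,[*P.mean(0),.02],loss='soft_l1',f_scale=.0003).x; print(o,e, 'move', np.array([.5262,-.0384])-o[:2])
```

```text
[ 280  242   78   68 4179] ((318.5595703125, 275.46502685546875), (68.14318084716797, 77.88681030273438), 89.55671691894531)
[ 0.52698467 -0.03894399  0.01804445] [ 0.52778259 -0.03969803  0.20027219] move [-0.00078467  0.00054399]
```

```bash
python3 -m crank '[{"delta_rot":[0,0,0],"xyz":[0.0008,0.0005,0.04],"fingers":1},{"delta_rot":[0,0,0],"xyz":[0.0008,0.0005,0.08],"fingers":1},{"delta_rot":[0,0,0],"xyz":[0.0008,0.0005,0.09],"fingers":1},{"delta_rot":[0,0,0],"xyz":[0.0008,0.0005,0.096],"fingers":1},{"delta_rot":[0,0,0],"xyz":[0.0008,0.0005,0.1],"fingers":1},{"delta_rot":[0,0,0],"xyz":[0.0008,0.0005,0.103],"fingers":1},{"delta_rot":[0,0,0],"xyz":[0.0008,0.0005,0.106],"fingers":1},{"delta_rot":[0,0,0],"xyz":[0.0008,0.0005,0.106],"fingers":1}]'
```

```text
t: 8.35
eef_pos: [0.5273, -0.0393, 0.0947]
tool_rot: [0.0, -0.022, 1.0, 0.0]
contact_force: [-0.6, 0.7, -2.7]
gripper_width: 0.631
grasp_force: 64.7
```

```bash
python3 -m crank '[{"delta_rot":[0,0,0],"xyz":[0,0,0.008],"fingers":1},{"delta_rot":[0,0,0],"xyz":[0,0,0.016],"fingers":1},{"delta_rot":[0,0,0],"xyz":[0,0,0.024],"fingers":1},{"delta_rot":[0,0,0],"xyz":[0,0,0.032],"fingers":1},{"delta_rot":[0,0,0],"xyz":[0,0,0.038],"fingers":1},{"delta_rot":[0,0,0],"xyz":[0,0,0.042],"fingers":1},{"delta_rot":[0,0,0],"xyz":[0,0,0.042],"fingers":1}]'
python3 -m crank '[{"delta_rot":[0,0,0],"xyz":[0,0,0.002],"fingers":1},{"delta_rot":[0,0,0],"xyz":[0,0,0.004],"fingers":1},{"delta_rot":[0,0,0],"xyz":[0,0,0.004],"fingers":1}]'
```

```text
t: 9.05
eef_pos: [0.5266, -0.0393, 0.0516]
tool_rot: [-0.001, -0.022, 1.0, -0.0]
contact_force: [-0.0, 0.4, -2.0]
gripper_width: 0.631
grasp_force: 64.7
t: 9.35
eef_pos: [0.5273, -0.0393, 0.0486]
tool_rot: [0.0, -0.022, 1.0, 0.0]
contact_force: [-0.5, -0.1, 2.4]
gripper_width: 0.636
grasp_force: 65.0
```

```bash
python3 -m crank '[{"delta_rot":[0,0,0],"xyz":[0,0,0],"fingers":-0.6},{"delta_rot":[0,0,0],"xyz":[0,0,0],"fingers":-0.6},{"delta_rot":[0,0,0],"xyz":[0,0,0],"fingers":-0.6},{"delta_rot":[0,0,0],"xyz":[0,0,-0.02],"fingers":-0.6},{"delta_rot":[0,0,0],"xyz":[0,0,-0.05],"fingers":-0.8},{"delta_rot":[0,0,0],"xyz":[0,0,-0.1],"fingers":-1},{"delta_rot":[0,0,0],"xyz":[0,0,-0.15],"fingers":-1},{"delta_rot":[0,0,0],"xyz":[0,0,-0.17],"fingers":-1},{"delta_rot":[0,0,0],"xyz":[0,0,-0.17],"fingers":-1}]'
python3 - <<'E'
from st import *
c=cam('wrist'); img=c['img'][...,::-1].copy(); cv2.imwrite('pics/w4.png',img); e=telemetry.get_obs()['eef_pos'];print(e)
x=np.load('stand.npy'); x[0]=.5262; overlay(c,img,x,[x[0],x[1],.028],.072,'pics/st4.png',(210,90,430,260))
print(maskc(c,'wrist','holder_body',.072)); print(maskc(c,'wrist','spacer',.012))
E
```

```text
t: 10.25
eef_pos: [0.5292, -0.0394, 0.2221]
tool_rot: [0.004, -0.022, 1.0, 0.0]
contact_force: [0.7, 0.8, -0.3]
gripper_width: 1.003
grasp_force: 0.0
[ 0.52786195 -0.03924255  0.21978634]
[(0.78, array([316., 176.]), 0.5246, -0.0387, 0.0304)]
[(0.61, array([486., 235.]), 0.6195, 0.1928, 0.0305)]
```

View pics/st4.png

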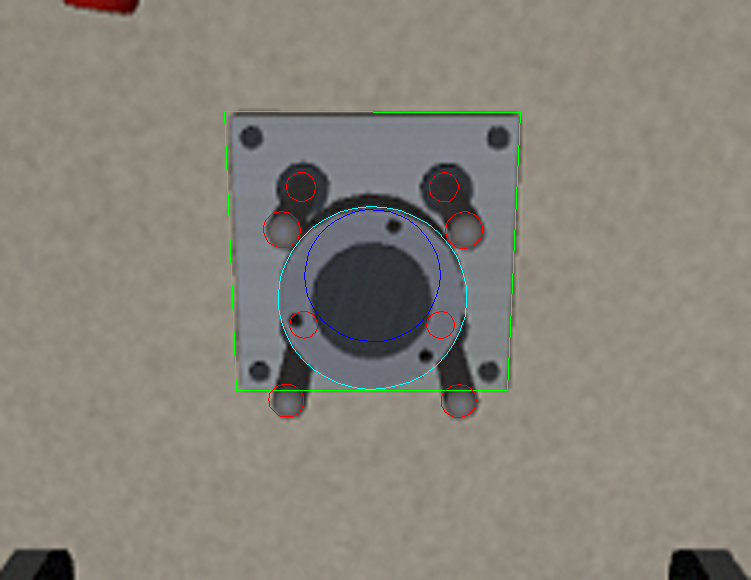

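The body is seated between the pillars, flat and centred (crop (372,298), matching the predicted circle). Next is the ring.

```bash
python3 -m crank '[{"delta_rot":[0,0,0],"xyz":[-0.02,0.04,0],"fingers":-1},{"delta_rot":[0,0,0],"xyz":[-0.04,0.085,0],"fingers":-1},{"delta_rot":[0,0,0],"xyz":[-0.06,0.13,0],"fingers":-1},{"delta_rot":[0,0,0],"xyz":[-0.08,0.175,0],"fingers":-1},{"delta_rot":[0,0,0],"xyz":[-0.102,0.22,0],"fingers":-1},{"delta_rot":[0,0,0],"xyz":[-0.102,0.23,0.06],"fingers":-1},{"delta_rot":[0,0,0],"xyz":[-0.102,0.23,0.08],"fingers":-1},{"delta_rot":[0,0,0],"xyz":[-0.102,0.23,0.08],"fingers":-1},{"delta_rot":[0,0,0],"xyz":[-0.102,0.23,0.08],"fingers":-1},{"delta_rot":[0,0,0],"xyz":[-0.102,0.23,0.08],"fingers":-1}]' 40
python3 - <<'E'
from h import *
c=cam('wrist'); cv2.imwrite('pics/w5.png',c['img'][...,::-1]); s=telemetry.get_obs(); e=s['eef_pos']; r=R.from_quat(np.roll(s['tool_rot'],-1))
for z in (0.,.012):
  for m in maskc(c,'wrist','spacer',z)[:1]: print(z,m)
g=cv2.cvtColor(c['img'],cv2.COLOR_RGB2GRAY)
d=cut_out('wrist','spacer')
k=max(cv2.findContours(d[0]['pixels'].astype(np.uint8),0,1)[0],key=cv2.contourArea); el=cv2.fitEllipse(k); print(el, [np.round(toworld(c,el[0],z),4) for z in(.006,.012)])
print(e,r.apply([0,1,0]),s['contact_force'])
E
```

```text
t: 11.4
eef_pos: [0.6199, 0.1944, 0.1398]
tool_rot: [0.001, -0.021, 1.0, 0.0]
contact_force: [0.0, -0.2, -0.1]
gripper_width: 1.0
grasp_force: 0.0
0.0 (0.91, array([331., 181.]), 0.625, 0.1959, 0.0302)
0.012 (0.91, array([331., 181.]), 0.6215, 0.1957, 0.029)
((319.3089599609375, 188.1451416015625), (56.96430206298828, 57.92173385620117), 28.032081604003906) [array([0.6224, 0.1961, 0.006 ]), array([0.6206, 0.196 , 0.012 ])]
[0.6200587  0.19455386 0.14023392] [-4.29965527e-02  9.99074852e-01  8.57792071e-04] [-0.33855545 -0.36403789  0.45286489]
```

```bash
python3 -m crank '[{"delta_rot":[0,0,0],"xyz":[-0.0026,0.0014,0.05],"fingers":-1},{"delta_rot":[0,0,0],"xyz":[-0.0026,0.0014,0.1],"fingers":-1},{"delta_rot":[0,0,0],"xyz":[-0.0026,0.0014,0.125],"fingers":-1},{"delta_rot":[0,0,0],"xyz":[-0.0026,0.0014,0.14],"fingers":-1},{"delta_rot":[0,0,0],"xyz":[-0.0026,0.0014,0.14],"fingers":-0.6},{"delta_rot":[0,0,0],"xyz":[-0.0026,0.0014,0.14],"fingers":-0.4}]' 40
python3 -m crank '[{"delta_rot":[0,0,0],"xyz":[0,0,0],"fingers":1},{"delta_rot":[0,0,0],"xyz":[0,0,0],"fingers":1},{"delta_rot":[0,0,0],"xyz":[0,0,0],"fingers":1},{"delta_rot":[0,0,0],"xyz":[0,0,0],"fingers":1}]'
```

```text
t: 12.2
eef_pos: [0.6225, 0.1968, -0.0002]
tool_rot: [0.001, -0.022, 1.0, 0.0]
contact_force: [0.6, 0.1, -0.1]
gripper_width: 0.703
grasp_force: 0.0
t: 12.6
eef_pos: [0.6231, 0.197, 0.0008]
tool_rot: [0.002, -0.022, 1.0, 0.001]
contact_force: [-0.5, -1.0, 7.6]
gripper_width: 0.625
grasp_force: 42.6
```

```bash
python3 -m crank '[{"delta_rot":[0,0,0],"xyz":[0,0,-0.02],"fingers":1},{"delta_rot":[0,0,0],"xyz":[0,0,-0.06],"fingers":1},{"delta_rot":[0,0,0],"xyz":[0,0,-0.11],"fingers":1},{"delta_rot":[0,0,0],"xyz":[0.01,-0.02,-0.15],"fingers":1},{"delta_rot":[0,0,0],"xyz":[0.02,-0.05,-0.185],"fingers":1},{"delta_rot":[0,0,0],"xyz":[0.04,-0.09,-0.2],"fingers":1},{"delta_rot":[0,0,0],"xyz":[0.06,-0.135,-0.2],"fingers":1},{"delta_rot":[0,0,0],"xyz":[0.08,-0.175,-0.2],"fingers":1},{"delta_rot":[0,0,0],"xyz":[0.1,-0.215,-0.2],"fingers":1},{"delta_rot":[0,0,0],"xyz":[0.106,-0.231,-0.2],"fingers":1}]'
python3 -m crank '[{"delta_rot":[0,0,0],"xyz":[0,0,0],"fingers":1},{"delta_rot":[0,0,0],"xyz":[0,0,0],"fingers":1},{"delta_rot":[0,0,0],"xyz":[0,0,0],"fingers":1},{"delta_rot":[0,0,0],"xyz":[0,0,0],"fingers":1}]'
python3 - <<'E'
from st import *
c=cam('wrist'); img=c['img'][...,::-1].copy(); cv2.imwrite('pics/w6.png',img); s=telemetry.get_obs(); e=s['eef_pos'];print(e,s['contact_force'],s['gripper_width'])
x=np.load('stand.npy'); x[0]=.5262; zt=e[2]+.012
k=max(cv2.findContours(cut_out('wrist','spacer')[0]['pixels'].astype(np.uint8),0,1)[0],key=cv2.contourArea)
el=cv2.fitEllipse(k); print(el,toworld(c,el[0],zt))
overlay(c,img,x,[*toworld(c,el[0],zt)[:2],.028],zt,'pics/st6.png',(220,90,420,370))
E
```

```text
t: 13.6
eef_pos: [0.5234, -0.0439, 0.1994]
tool_rot: [0.0, -0.019, 1.0, -0.0]
contact_force: [0.5, -0.6, -0.4]
gripper_width: 0.622
grasp_force: 42.2
t: 14.0
eef_pos: [0.5261, -0.0374, 0.1983]
tool_rot: [0.0, -0.023, 1.0, 0.0]
contact_force: [-0.5, 0.7, -0.3]
gripper_width: 0.621
grasp_force: 42.2
[ 0.52596248 -0.03765557  0.19824275] [ 0.85177525 -0.30896225 -0.48608535] 0.62218541825325
((318.44342041015625, 258.4136657714844), (102.51097106933594, 107.10662841796875), 85.95852661132812) [ 0.52211264 -0.03688609  0.21024275]
```

View pics/st6.png

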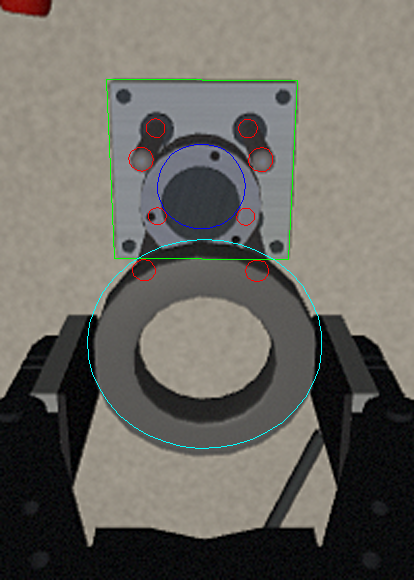

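The ring is held level with its hole at crop rows 297–425 and columns 135–272; the body sits seated behind it. I compute the offset from the hole's rim.

Run:
```python
from st import *
c=cam('wrist'); s=telemetry.get_obs(); e=s['eef_pos']; g=cv2.GaussianBlur(cv2.cvtColor(cv2.imread('pics/w6.png'),6),(3,3),0)
k=2.0714; t=np.linspace(0,2*np.pi,90,endpoint=False)
B=np.array([135/k+220,272/k+220,297/k+90,425/k+90])
def f(x,r=.017):
    q=proj(c,np.c_[x[0]+r*np.cos(t),x[1]+r*np.sin(t),0*t+x[2]]); return np.array([q[:,0].min(),q[:,0].max(),q[:,1].min(),q[:,1].max()])-B
o=least_squares(f,[e[0],e[1],e[2]+.01]); print('bbox fit',o.x,o.fun)
x=o.x
# refine on gradients at fixed z = e+.011 and free z
for it in range(5):
    W=np.c_[np.cos(t),np.sin(t),0*t]; L=[]
    for w in W:
        rr=np.arange(.0145,.0195,.0002); q=proj(c,[x[0],x[1],x[2]]+rr[:,None]*w).astype(np.float32)
        v=cv2.remap(g,q[None,:,0],q[None,:,1],1)[0].astype(float); d=np.gradient(v); L.append(rr[np.argmax(abs(d))])
    P=x+np.array(L)[:,None]*W; ff=lambda y:np.hypot(P[:,0]-y[0],P[:,1]-y[1])-y[2]
    y=least_squares(ff,[x[0],x[1],.017],loss='soft_l1',f_scale=.0003).x; x=np.array([y[0],y[1],x[2]])
print('grad',x,y[2],e,e+[0,0,.011]); 
for sc in (x,):
    print('move at zfit',np.array([.5263,-.0384])-x[:2])
q=proj(c,x)[0]; w=toworld(c,q,e[2]+.011); print('at nominal z',w,np.array([.5263,-.0384])-w[:2])
```

```text
bbox fit [ 0.52605243 -0.03725526  0.20960862] [-0.86577314  0.86436088  0.94820438 -1.01682699]
grad [ 0.52561482 -0.03723458  0.20960862] 0.016995104104147573 [ 0.52576891 -0.03812379  0.19816593] [ 0.52576891 -0.03812379  0.20916593]
move at zfit [ 0.00068518 -0.00116542]
at nominal z [ 0.52587798 -0.03722243  0.20916593] [ 0.00042202 -0.00117757]
```

```bash
python3 -m crank '[{"delta_rot":[0,0,0],"xyz":[-0.0005,-0.0012,0.04],"fingers":1},{"delta_rot":[0,0,0],"xyz":[-0.0005,-0.0012,0.08],"fingers":1},{"delta_rot":[0,0,0],"xyz":[-0.0005,-0.0012,0.093],"fingers":1},{"delta_rot":[0,0,0],"xyz":[-0.0005,-0.0012,0.098],"fingers":1},{"delta_rot":[0,0,0],"xyz":[-0.0005,-0.0012,0.102],"fingers":1},{"delta_rot":[0,0,0],"xyz":[-0.0005,-0.0012,0.106],"fingers":1},{"delta_rot":[0,0,0],"xyz":[-0.0005,-0.0012,0.109],"fingers":1},{"delta_rot":[0,0,0],"xyz":[-0.0005,-0.0012,0.109],"fingers":1}]'
```

```text
t: 14.95
eef_pos: [0.5264, -0.0401, 0.0897]
tool_rot: [0.0, -0.022, 1.0, 0.0]
contact_force: [-0.5, -0.4, -0.5]
gripper_width: 0.624
grasp_force: 42.3
```

```bash
python3 -m crank '[{"delta_rot":[0,0,0],"xyz":[0,0,0.005],"fingers":1},{"delta_rot":[0,0,0],"xyz":[0,0,0.01],"fingers":1},{"delta_rot":[0,0,0],"xyz":[0,0,0.014],"fingers":1},{"delta_rot":[0,0,0],"xyz":[0,0,0.0155],"fingers":1},{"delta_rot":[0,0,0],"xyz":[0,0,0.0155],"fingers":1}]'
python3 -m crank '[{"delta_rot":[0,0,0],"xyz":[0,0,0.001],"fingers":1},{"delta_rot":[0,0,0],"xyz":[0,0,0.0025],"fingers":1},{"delta_rot":[0,0,0],"xyz":[0,0,0.0025],"fingers":1}]'
```

```text
t: 15.45
eef_pos: [0.5259, -0.0401, 0.0734]
tool_rot: [-0.0, -0.022, 1.0, -0.0]
contact_force: [0.0, 0.0, 0.2]
gripper_width: 0.622
grasp_force: 42.3
t: 15.75
eef_pos: [0.5263, -0.0401, 0.0715]
tool_rot: [0.0, -0.022, 1.0, 0.0]
contact_force: [-0.6, -0.1, 2.9]
gripper_width: 0.625
grasp_force: 42.6
```

```bash
python3 -m crank '[{"delta_rot":[0,0,0],"xyz":[0,0,0],"fingers":-0.6},{"delta_rot":[0,0,0],"xyz":[0,0,0],"fingers":-0.6},{"delta_rot":[0,0,0],"xyz":[0,0,0],"fingers":-0.6},{"delta_rot":[0,0,0],"xyz":[0,0,-0.02],"fingers":-0.6},{"delta_rot":[0,0,0],"xyz":[0,0,-0.05],"fingers":-0.6},{"delta_rot":[0,0,0],"xyz":[0,0,-0.1],"fingers":-0.6},{"delta_rot":[0,0,0],"xyz":[0,0,-0.15],"fingers":-0.6},{"delta_rot":[0,0,0],"xyz":[0,0,-0.15],"fingers":-0.6},{"delta_rot":[0,0,0],"xyz":[0,0,-0.15],"fingers":-0.6}]'
python3 - <<'E'
from st import *
c=cam('wrist'); img=c['img'][...,::-1].copy(); cv2.imwrite('pics/w7.png',img); s=telemetry.get_obs();e=s['eef_pos'];print(e,s['contact_force'])
for z in (.072,.084): print(z,maskc(c,'wrist','spacer',z))
for z in (.0,.01): print(z,maskc(c,'wrist','top_disc',z))
g=cv2.GaussianBlur(cv2.cvtColor(img,6),(3,3),0); t=np.linspace(0,2*np.pi,90,endpoint=False); W=np.c_[np.cos(t),np.sin(t),0*t]
for z in (.084,.081,.087):
  x=np.array([.5263,-.0384,z])
  for it in range(5):
    L=[]
    for w in W:
        rr=np.arange(.0135,.0205,.0002); q=proj(c,x+rr[:,None]*w).astype(np.float32)
        v=cv2.remap(g,q[None,:,0],q[None,:,1],1)[0].astype(float); L.append(rr[np.argmax(abs(np.gradient(v)))])
    P=x+np.array(L)[:,None]*W; ff=lambda y:np.hypot(P[:,0]-y[0],P[:,1]-y[1])-y[2]
    y=least_squares(ff,[x[0],x[1],.017],loss='soft_l1',f_scale=.0003).x; x=np.array([y[0],y[1],z])
  print(z,y,np.median(abs(ff(y))))
E
```

```text
t: 16.65
eef_pos: [0.5268, -0.04, 0.2226]
tool_rot: [0.002, -0.022, 1.0, 0.0]
contact_force: [-0.5, -0.3, -0.2]
gripper_width: 0.802
grasp_force: 0.0
[ 0.52573872 -0.04002708  0.22109612] [ 0.37792383 -0.04023136 -0.1264124 ]
0.072 [(0.86, array([321., 168.]), 0.5287, -0.0392, 0.03)]
0.084 [(0.86, array([321., 168.]), 0.5254, -0.0394, 0.0288)]
0.0 [(0.89, array([181., 192.]), 0.5655, -0.2137, 0.0304), (0.79, array([137.,  84.]), 0.4416, -0.2475, 0.0309), (0.62, array([142.,   6.]), 0.3558, -0.2364, 0.0272), (0.22, array([312., 195.]), 0.549, -0.0382, 0.0373)]
0.01 [(0.89, array([181., 192.]), 0.5623, -0.209, 0.0296), (0.79, array([137.,  84.]), 0.4418, -0.2419, 0.0301), (0.62, array([142.,   6.]), 0.3583, -0.2311, 0.0265), (0.22, array([312., 195.]), 0.5462, -0.0383, 0.0363)]
0.084 [ 0.52636108 -0.03954035  0.01720734] 0.00014933746331921398
0.081 [ 0.52716654 -0.03951106  0.01733841] 0.0001415382423866629
0.087 [ 0.52545917 -0.03955425  0.01698375] 0.0001281656795086416
```

```bash
python3 -m crank '[{"delta_rot":[0,0,0],"xyz":[0.02,-0.045,0],"fingers":-0.6},{"delta_rot":[0,0,0],"xyz":[0.04,-0.09,0],"fingers":-0.5},{"delta_rot":[0,0,0],"xyz":[0.06,-0.135,0],"fingers":-0.4},{"delta_rot":[0,0,0],"xyz":[0.08,-0.18,0],"fingers":-0.2},{"delta_rot":[0,0,0],"xyz":[0.092,-0.206,0.03],"fingers":-0.2},{"delta_rot":[0,0,0],"xyz":[0.092,-0.206,0.06],"fingers":-0.2},{"delta_rot":[0,0,0],"xyz":[0.092,-0.206,0.06],"fingers":-0.2},{"delta_rot":[0,0,0],"xyz":[0.092,-0.206,0.06],"fingers":-0.2},{"delta_rot":[0,0,0],"xyz":[0.092,-0.206,0.06],"fingers":-0.2},{"delta_rot":[0,0,0],"xyz":[0.092,-0.206,0.06],"fingers":-0.2}]' 60
python3 - <<'E'
from st import *
c=cam('wrist'); img=c['img'][...,::-1].copy(); cv2.imwrite('pics/w8.png',img); s=telemetry.get_obs();e=s['eef_pos'];print(e,s['contact_force'],s['q'])
for d in cut_out('wrist','top_disc')[:3]:
    m=d['pixels']; print(d['score'],d['pixel'],img[m].mean(0).round())
    k=max(cv2.findContours(m.astype(np.uint8),0,1)[0],key=cv2.contourArea)
    P=np.array([toworld(c,q,.01)[:2] for q in k[:,0]],np.float32); print(cv2.minEnclosingCircle(P),m.sum())
for d in search_frame('wrist','disc_port')[:3]: print('port',d['score'],d['pixel'],toworld(c,d['pixel'],.022))
E
```

```text
t: 17.9
eef_pos: [0.4445, -0.2496, 0.1625]
tool_rot: [0.001, -0.023, 1.0, -0.0]
contact_force: [0.0, -0.5, 0.6]
gripper_width: 0.601
grasp_force: 0.0
[ 0.44437022 -0.24968548  0.16238707] [-1.05910949  0.01354    -0.06736559] [ 0.06948349  0.30057623  0.3841813   2.03678844 -0.15178779  0.82873867
  2.15716368]
0.95 [320.1, 178.3] [124. 115. 112.]
((0.441316157579422, -0.2450614869594574), 0.028515545651316643) 2290
0.79 [344.7, 282.2] [ 20.  23. 127.]
((0.5608968734741211, -0.21263326704502106), 0.03036794252693653) 1713
0.74 [340.6, 75.0] [146.  87.  52.]
((0.3453693091869354, -0.23411919176578522), 0.028031881898641586) 2981
port 0.88 [337.8, 80.3] [ 0.34848966 -0.23625499  0.022     ]
port 0.84 [324.2, 174.6] [ 0.4349986  -0.24381391  0.022     ]
port 0.64 [234.3, 205.4] [ 0.47118521 -0.33296447  0.022     ]
```

```bash
cat >> h.py <<'E'
def fitc(g,c,x,r,win,sgn=0,n=5):
    t=np.linspace(0,2*np.pi,90,endpoint=False); W=np.c_[np.cos(t),np.sin(t),0*t]; x=np.array(x,float)
    for it in range(n):
        L=[]
        for w in W:
            rr=np.arange(r-win,r+win,.0002); q=proj(c,x+rr[:,None]*w).astype(np.float32)
            v=cv2.remap(g,q[None,:,0],q[None,:,1],1)[0].astype(float); d=np.gradient(v); L.append(rr[np.argmax(d*sgn if sgn else abs(d))])
        P=x+np.array(L)[:,None]*W; ff=lambda y:np.hypot(P[:,0]-y[0],P[:,1]-y[1])-y[2]
        y=least_squares(ff,[x[0],x[1],r],loss='soft_l1',f_scale=.0003).x; x[:2]=y[:2]
    return y,np.median(abs(ff(y)))
E
python3 - <<'E'
from h import *
c=cam('wrist'); g=cv2.GaussianBlur(cv2.cvtColor(cv2.imread('pics/w8.png'),6),(3,3),0)
for z in(.01,.005): print('plate',z,fitc(g,c,[.4415,-.245,z],.028,.005))
for s in (0,1,-1): print('top',fitc(g,c,[.4415,-.245,.034],.008,.003,s))
print(proj(c,[[.4415,-.245,.01],[.4415,-.245,.034]]))
q=proj(c,[.4415,-.245,.034])[0].astype(int); print(g[q[1]-14:q[1]+16:2,q[0]-16:q[0]+18:2])
E
```

```text
plate 0.01 (array([ 0.43991105, -0.2450327 ,  0.02785562]), np.float64(0.0002788425350227688))
plate 0.005 (array([ 0.44116928, -0.24494124,  0.02836703]), np.float64(0.0002582045075305902))
top (array([ 0.44148164, -0.24496728,  0.00504556]), np.float64(5.072420575370079e-05))
top (array([ 0.44145879, -0.24497524,  0.00505343]), np.float64(5.894248548057434e-05))
top (array([ 0.44060803, -0.24506367,  0.00710917]), np.float64(0.00021674011694243142))
[[322.56546917 178.65643632]
 [322.89044625 185.02428476]]
[[123 124 123 123 124 125 122 106  91  92 114 125 123 123 123 124 124]
 [124 125 125 125 125 120  78  49  47  46  55  87 125 125 124 123 123]
 [123 123 123 123 125  86  48  48  50  51  48  49 106 125 123 124 124]
 [125 124 125 125 116  56  57  86 102 102  82  53  72 124 125 123 122]
 [124 123 125 126 105  58 107 127 120 123 129 115  61 115 124 124 124]
 [122 122 122 124  99  91 127  82  44  46  87 128  97 116 124 123 123]
 [122 122 122 123 117 120 109  36  36  35  35 107 123 122 125 125 125]
 [121 120 121 122 120 124  99  32  37  35  34 100 121 118 123 123 123]
 [120 120 121 120 118 122 119  53  33  33  53 118 122 120 121 121 121]
 [121 120 121 120 121 121 127 114  84  86 116 126 120 120 121 121 121]
 [123 122 122 121 121 121 121 123 126 125 123 120 120 120 120 120 121]
 [124 123 123 123 122 122 122 122 121 121 120 121 120 121 120 120 120]
 [122 125 124 125 125 123 124 123 122 123 122 121 121 121 121 121 121]
 [127 120 120 121 122 121 104 122 124 124 123 123 121 122 122 121 122]
 [146 127 121 120 121  86  27  87 122 121 121 123 122 123 123 127 139]]
```

```bash
python3 -m crank '[{"delta_rot":[0,0,0],"xyz":[0.0032,0.0048,0.04],"fingers":-0.2},{"delta_rot":[0,0,0],"xyz":[0.0032,0.0048,0.085],"fingers":-0.2},{"delta_rot":[0,0,0],"xyz":[0.0032,0.0048,0.12],"fingers":-0.2},{"delta_rot":[0,0,0],"xyz":[0.0032,0.0048,0.14],"fingers":-0.2},{"delta_rot":[0,0,0],"xyz":[0.0032,0.0048,0.148],"fingers":-0.2},{"delta_rot":[0,0,0],"xyz":[0.0032,0.0048,0.148],"fingers":0.2},{"delta_rot":[0,0,0],"xyz":[0.0032,0.0048,0.148],"fingers":0.5},{"delta_rot":[0,0,0],"xyz":[0.0032,0.0048,0.148],"fingers":1},{"delta_rot":[0,0,0],"xyz":[0.0032,0.0048,0.148],"fingers":1},{"delta_rot":[0,0,0],"xyz":[0.0032,0.0048,0.148],"fingers":1}]' 60
python3 -m crank '[{"delta_rot":[0,0,0],"xyz":[0,0,0],"fingers":1},{"delta_rot":[0,0,0],"xyz":[0,0,0],"fingers":1},{"delta_rot":[0,0,0],"xyz":[0,0,0],"fingers":1},{"delta_rot":[0,0,0],"xyz":[0,0,-0.01],"fingers":1},{"delta_rot":[0,0,0],"xyz":[0,0,-0.03],"fingers":1},{"delta_rot":[0,0,0],"xyz":[0,0,-0.03],"fingers":1}]'
```

```text
t: 19.1
eef_pos: [0.4409, -0.2459, 0.0147]
tool_rot: [0.001, -0.022, 1.0, -0.0]
contact_force: [-0.2, -0.0, 7.7]
gripper_width: 0.159
grasp_force: 58.8
t: 19.7
eef_pos: [0.4414, -0.2461, 0.0458]
tool_rot: [0.002, -0.022, 1.0, -0.001]
contact_force: [0.8, -0.1, -1.4]
gripper_width: 0.153
grasp_force: 58.5
```

```bash
python3 -m crank '[{"delta_rot":[0,0,0],"xyz":[0,0,-0.04],"fingers":1},{"delta_rot":[0,0,0],"xyz":[0,0,-0.08],"fingers":1},{"delta_rot":[0,0,0],"xyz":[-0.01,0.02,-0.12],"fingers":1},{"delta_rot":[0,0,0],"xyz":[-0.02,0.05,-0.15],"fingers":1},{"delta_rot":[0,0,0],"xyz":[-0.04,0.09,-0.16],"fingers":1},{"delta_rot":[0,0,0],"xyz":[-0.06,0.13,-0.16],"fingers":1},{"delta_rot":[0,0,0],"xyz":[-0.08,0.17,-0.16],"fingers":1},{"delta_rot":[0,0,0],"xyz":[-0.0937,0.2027,-0.16],"fingers":1},{"delta_rot":[0,0,0],"xyz":[-0.0937,0.2027,-0.16],"fingers":1},{"delta_rot":[0,0,0],"xyz":[-0.0937,0.2027,-0.16],"fingers":1}]'
python3 -m crank '[{"delta_rot":[0,0,0],"xyz":[0,0,0],"fingers":1},{"delta_rot":[0,0,0],"xyz":[0,0,0],"fingers":1}]'
python3 - <<'E'
from st import *
c=cam('wrist'); img=c['img'][...,::-1].copy(); cv2.imwrite('pics/w9.png',img); s=telemetry.get_obs();e=s['eef_pos'];print(e,s['contact_force'],s['tool_rot'])
g=cv2.GaussianBlur(cv2.cvtColor(img,6),(3,3),0)
x=np.load('stand.npy'); x[0]=.5263; zt=e[2]-.0047
y,r=fitc(g,c,[e[0],e[1],zt],.028,.004); print(y,r)
print('plate mask',maskc(c,'wrist','top_disc',zt))
overlay(c,img,x,[*y[:2],.028],zt,'pics/st9.png',(220,90,420,370))
E
```

```text
t: 20.7
eef_pos: [0.5243, -0.038, 0.203]
tool_rot: [-0.0, -0.023, 1.0, -0.0]
contact_force: [-0.7, -0.6, -1.6]
gripper_width: 0.161
grasp_force: 58.7
t: 20.9
eef_pos: [0.524, -0.0403, 0.2033]
tool_rot: [-0.0, -0.021, 1.0, -0.0]
contact_force: [0.2, 0.4, -0.7]
gripper_width: 0.16
grasp_force: 58.7
[ 0.52408965 -0.04011982  0.20328457] [ 0.07639651 -0.49668422 -1.68905317] [-8.92707592e-05 -2.09176250e-02  9.99781193e-01 -1.07475346e-04]
[ 0.52141449 -0.0403589   0.02600008] 0.0013493612015137695
plate mask [(0.96, array([172., 199.]), 0.4967, -0.1162, 0.0131), (0.92, array([ 54., 118.]), 0.4596, -0.1699, 0.0144), (0.91, array([132.,   7.]), 0.408, -0.1251, 0.0113), (0.69, array([317., 236.]), 0.5233, -0.0397, 0.029)]
```

View pics/st9.png

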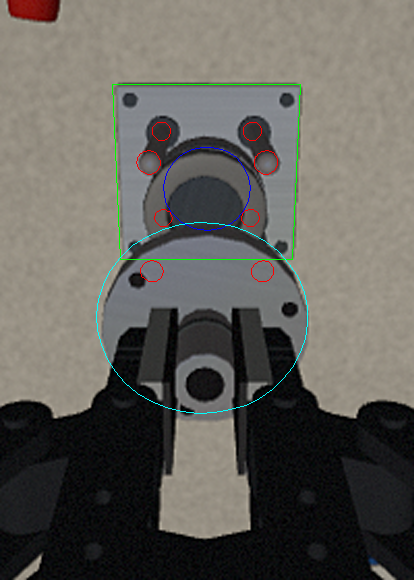

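The disc hangs level with its port up, its plate centred at about crop (205,322), and ring and body sit in the stand. A quick port-top calculation fixes the offset.

Run:
```python
from st import *
c=cam('wrist'); s=telemetry.get_obs();e=s['eef_pos'];print(e)
g=cv2.GaussianBlur(cv2.cvtColor(cv2.imread('pics/w9.png'),6),(3,3),0)
for dz in (.0193,.017):
  z=e[2]+dz; w=toworld(c,(220+206/2.0714,90+384/2.0714),z); print('bore',w,fitc(g,c,w,.005,.002,1))
z=e[2]-.0047; t=np.linspace(0,2*np.pi,200); B=np.array([103/2.0714+220,308/2.0714+220,232/2.0714+90])
def f(x):
    q=proj(c,np.c_[x[0]+.028*np.cos(t),x[1]+.028*np.sin(t),0*t+x[2]]); return np.array([q[:,0].min(),q[:,0].max(),q[:,1].min()])-B
o=least_squares(f,[.523,-.04,z]); print('plate',o.x,o.fun)
```

```text
[ 0.52427965 -0.03970091  0.20332975]
bore [ 0.52509988 -0.03866016  0.22262975] (array([ 0.52508921, -0.03915179,  0.00444664]), np.float64(6.075987231833656e-05))
bore [ 0.52657651 -0.03858831  0.22032975] (array([ 0.52656325, -0.03909566,  0.00452937]), np.float64(0.00010069753718796454))
plate [ 0.52569243 -0.03868901  0.19475654] [ 0.00000000e+00  0.00000000e+00 -2.84217094e-14]
```

```bash
python3 -m crank '[{"delta_rot":[0,0,0],"xyz":[-0.0015,0.0002,0.04],"fingers":1},{"delta_rot":[0,0,0],"xyz":[-0.0015,0.0002,0.075],"fingers":1},{"delta_rot":[0,0,0],"xyz":[-0.0015,0.0002,0.085],"fingers":1},{"delta_rot":[0,0,0],"xyz":[-0.0015,0.0002,0.09],"fingers":1},{"delta_rot":[0,0,0],"xyz":[-0.0015,0.0002,0.094],"fingers":1},{"delta_rot":[0,0,0],"xyz":[-0.0015,0.0002,0.097],"fingers":1},{"delta_rot":[0,0,0],"xyz":[-0.0015,0.0002,0.099],"fingers":1},{"delta_rot":[0,0,0],"xyz":[-0.0015,0.0002,0.099],"fingers":1}]'
```

```text
t: 21.85
eef_pos: [0.5264, -0.0384, 0.1048]
tool_rot: [0.0, -0.022, 1.0, 0.0]
contact_force: [0.2, -0.7, -0.8]
gripper_width: 0.161
grasp_force: 58.7
```

```bash
python3 -m crank '[{"delta_rot":[0,0,0],"xyz":[0,0,0.002],"fingers":1},{"delta_rot":[0,0,0],"xyz":[0,0,0.004],"fingers":1},{"delta_rot":[0,0,0],"xyz":[0,0,0.005],"fingers":1},{"delta_rot":[0,0,0],"xyz":[0,0,0.005],"fingers":1}]'
python3 -m crank '[{"delta_rot":[0,0,0],"xyz":[0,0,0.001],"fingers":1},{"delta_rot":[0,0,0],"xyz":[0,0,0.002],"fingers":1},{"delta_rot":[0,0,0],"xyz":[0,0,0.002],"fingers":1}]'
```

```text
t: 22.25
eef_pos: [0.5259, -0.0384, 0.0991]
tool_rot: [-0.0, -0.022, 1.0, -0.0]
contact_force: [-0.2, 0.3, -0.9]
gripper_width: 0.16
grasp_force: 58.7
t: 22.55
eef_pos: [0.5262, -0.0385, 0.0974]
tool_rot: [0.0, -0.022, 1.0, 0.0]
contact_force: [-0.5, 0.4, 2.2]
gripper_width: 0.159
grasp_force: 58.8
```

```bash
python3 -m crank '[{"delta_rot":[0,0,0],"xyz":[0,0,0],"fingers":0.3},{"delta_rot":[0,0,0],"xyz":[0,0,0],"fingers":0.3},{"delta_rot":[0,0,0],"xyz":[0,0,0],"fingers":0.3},{"delta_rot":[0,0,0],"xyz":[0,0,-0.02],"fingers":0.3},{"delta_rot":[0,0,0],"xyz":[0,0,-0.05],"fingers":0.3},{"delta_rot":[0,0,0],"xyz":[0,0,-0.1],"fingers":1},{"delta_rot":[0,0,0],"xyz":[0,0,-0.11],"fingers":1},{"delta_rot":[0,0,0],"xyz":[0,0,-0.11],"fingers":1},{"delta_rot":[0,0,0],"xyz":[0,0,-0.11],"fingers":1},{"delta_rot":[0,0,0],"xyz":[0,0,-0.11],"fingers":1}]'
python3 - <<'E'
from h import *
c=cam('wrist'); img=c['img'][...,::-1].copy(); cv2.imwrite('pics/w10.png',img); s=telemetry.get_obs();e=s['eef_pos'];print(e,s['contact_force'],s['gripper_width'])
g=cv2.GaussianBlur(cv2.cvtColor(img,6),(3,3),0)
print('bore',fitc(g,c,[.5263,-.039,.118],.005,.003,1))
for z in (.094,.089): print('plate',z,fitc(g,c,[.5263,-.039,z],.028,.004))
d=search_frame('wrist','disc_port'); print([(a['score'],a['pixel']) for a in d]); print(proj(c,[[.5263,-.039,.106],[.5263,-.039,.118]]))
E
```

```text
t: 23.55
eef_pos: [0.5249, -0.0383, 0.2056]
tool_rot: [-0.002, -0.022, 1.0, -0.0]
contact_force: [0.7, -0.5, -0.3]
gripper_width: 0.004
grasp_force: 0.0
[ 0.52495586 -0.03840681  0.20562811] [0.14138987 0.62940218 0.61116516] -0.00209064201144717
bore (array([ 0.52685973, -0.03763241,  0.00424726]), np.float64(0.00015283744688077182))
plate 0.094 (array([ 0.52687534, -0.03779523,  0.02751377]), np.float64(0.000460907060680393))
plate 0.089 (array([ 0.52838162, -0.03764136,  0.02804414]), np.float64(0.000401357569732334))
[(0.76, [52.2, 114.7]), (0.71, [174.6, 195.1]), (0.69, [318.9, 191.9]), (0.63, [132.0, 9.1])]
[[316.78616679 198.64716582]
 [316.70530606 203.19283618]]
```

The disc is in and level: bore and plate centres agree to 0.2 mm. Now I press with shut fingers.

```bash
python3 -m crank '[{"delta_rot":[0,0,0],"xyz":[-0.0017,0.0004,0.04],"fingers":1},{"delta_rot":[0,0,0],"xyz":[-0.0017,0.0004,0.07],"fingers":1},{"delta_rot":[0,0,0],"xyz":[-0.0017,0.0004,0.08],"fingers":1},{"delta_rot":[0,0,0],"xyz":[-0.0017,0.0004,0.084],"fingers":1},{"delta_rot":[0,0,0],"xyz":[-0.0017,0.0004,0.084],"fingers":1},{"delta_rot":[0,0,0],"xyz":[-0.0017,0.0004,0.084],"fingers":1}]'
python3 -m crank '[{"delta_rot":[0,0,0],"xyz":[0,0,0.001],"fingers":1},{"delta_rot":[0,0,0],"xyz":[0,0,0.002],"fingers":1},{"delta_rot":[0,0,0],"xyz":[0,0,0.003],"fingers":1},{"delta_rot":[0,0,0],"xyz":[0,0,0.004],"fingers":1},{"delta_rot":[0,0,0],"xyz":[0,0,0.004],"fingers":1},{"delta_rot":[0,0,0],"xyz":[0,0,0.004],"fingers":1}]'
```

```text
t: 24.25
eef_pos: [0.5287, -0.0381, 0.1244]
tool_rot: [0.001, -0.022, 1.0, 0.0]
contact_force: [0.0, 0.0, -0.1]
gripper_width: -0.0
grasp_force: 0.0
t: 24.85
eef_pos: [0.5277, -0.038, 0.1193]
tool_rot: [-0.0, -0.022, 1.0, 0.0]
contact_force: [-0.3, -0.0, -0.9]
gripper_width: -0.001
grasp_force: 0.0
```

```bash
python3 -m crank '[{"delta_rot":[0,0,0],"xyz":[0.001,0,0],"fingers":1},{"delta_rot":[0,0,0],"xyz":[0.001,0,0.001],"fingers":1},{"delta_rot":[0,0,0],"xyz":[0.001,0,0.002],"fingers":1},{"delta_rot":[0,0,0],"xyz":[0.001,0,0.003],"fingers":1},{"delta_rot":[0,0,0],"xyz":[0.001,0,0.003],"fingers":1},{"delta_rot":[0,0,0],"xyz":[0.001,0,0.003],"fingers":1}]'
python3 -m crank '[{"delta_rot":[0,0,0],"xyz":[0,0,0.001],"fingers":1},{"delta_rot":[0,0,0],"xyz":[0,0,0.002],"fingers":1},{"delta_rot":[0,0,0],"xyz":[0,0,0.002],"fingers":1},{"delta_rot":[0,0,0],"xyz":[0,0,0.002],"fingers":1}]'
```

```text
t: 25.45
eef_pos: [0.5268, -0.038, 0.1164]
tool_rot: [0.0, -0.022, 1.0, 0.0]
contact_force: [-1.1, 0.1, 3.3]
gripper_width: 0.004
grasp_force: 1.5
t: 25.85
eef_pos: [0.5269, -0.038, 0.1145]
tool_rot: [0.0, -0.022, 1.0, 0.0]
contact_force: [-2.0, 0.2, 4.8]
gripper_width: -0.0
grasp_force: 2.9
```

```bash
python3 -m crank '[{"delta_rot":[0,0,0],"xyz":[0,0,0.001],"fingers":1},{"delta_rot":[0,0,0],"xyz":[0,0,0.002],"fingers":1},{"delta_rot":[0,0,0],"xyz":[0,0,0.003],"fingers":1},{"delta_rot":[0,0,0],"xyz":[0,0,0.003],"fingers":1},{"delta_rot":[0,0,0],"xyz":[0,0,0.003],"fingers":1}]'
```

```text
t: 26.35
eef_pos: [0.5271, -0.038, 0.1119]
tool_rot: [0.0, -0.022, 1.0, 0.0]
contact_force: [-2.2, 0.1, 9.2]
gripper_width: -0.0
grasp_force: 4.9
```

```bash
python3 -m crank '[{"delta_rot":[0,0,0],"xyz":[0,0,0.001],"fingers":1},{"delta_rot":[0,0,0],"xyz":[0,0,0.0018],"fingers":1},{"delta_rot":[0,0,0],"xyz":[0,0,0.0018],"fingers":1},{"delta_rot":[0,0,0],"xyz":[0,0,0.0018],"fingers":1}]'
python3 - <<'E'
from h import *
F=[];
c=cam('wrist'); s=telemetry.get_obs();F.append(s['contact_force']); e=s['eef_pos']; print(e,F)
g=cv2.GaussianBlur(cv2.cvtColor(c['img'],cv2.COLOR_RGB2GRAY),(3,3),0)
for z in (.086,.082): print('plate',z,fitc(g,c,[.5268,-.038,z],.028,.004))
zs=dict(vial=.02,stopper=.017,screwdriver=.01,beaker=.045,amber=.06,pen=.005,disc_port=.022)
c=cam('side'); s=telemetry.get_obs(); print(s['contact_force'],s['t'])
for k in zs:
    for d in search_frame('side',k)[:4]: print(k,round(d['score'],2),np.round(d['pixel']))
E
```

```text
t: 26.75
eef_pos: [0.5272, -0.0381, 0.1104]
tool_rot: [0.0, -0.022, 1.0, 0.0]
contact_force: [-3.9, 0.2, 12.1]
gripper_width: -0.002
grasp_force: 6.0
[ 0.52720701 -0.03803728  0.11040039] [array([-2.637441  , -0.56408736, 12.03496024])]
plate 0.086 (array([ 0.52764635, -0.03794816,  0.02786611]), np.float64(0.0007507380446353865))
plate 0.082 (array([ 0.5292289 , -0.03775573,  0.02842867]), np.float64(0.0005946548760179318))
[-3.05777519  0.04781241 11.27953087] 26.85
vial 0.66 [253. 232.]
stopper 0.5 [223. 180.]
screwdriver 0.79 [258. 231.]
beaker 0.7 [396. 224.]
amber 0.67 [375. 276.]
pen 0.54 [351. 167.]
pen 0.33 [352. 220.]
disc_port 0.81 [323. 237.]
disc_port 0.77 [308. 282.]
disc_port 0.69 [286. 178.]
disc_port 0.61 [248. 267.]
```

The push is 12 N at the predicted depth and the bystanders are unmoved. There is about 3 N of sideways load, so I ease it off slightly.

```bash
python3 -m crank '[{"delta_rot":[0,0,0],"xyz":[0.0005,0,0],"fingers":1},{"delta_rot":[0,0,0],"xyz":[0.0005,0,0],"fingers":1},{"delta_rot":[0,0,0],"xyz":[0.0005,0,0],"fingers":1},{"delta_rot":[0,0,0],"xyz":[0.0005,0,0],"fingers":1}]'
```

```text
t: 27.6
eef_pos: [0.5271, -0.038, 0.1105]
tool_rot: [0.001, -0.022, 1.0, 0.0]
contact_force: [-1.9, -0.5, 11.6]
gripper_width: -0.002
grasp_force: 5.9
```

```bash
python3 -m crank '[{"delta_rot":[0,0,0],"xyz":[0.0006,0,0],"fingers":1},{"delta_rot":[0,0,0],"xyz":[0.0006,0,0],"fingers":1},{"delta_rot":[0,0,0],"xyz":[0.0006,0,0],"fingers":1},{"delta_rot":[0,0,0],"xyz":[0.0006,0,0],"fingers":1},{"delta_rot":[0,0,0],"xyz":[0.0006,0,0],"fingers":1},{"delta_rot":[0,0,0],"xyz":[0.0006,0,0],"fingers":1}]'
```

```text
t: 28.2
eef_pos: [0.5269, -0.0381, 0.1106]
tool_rot: [0.001, -0.022, 1.0, 0.0]
contact_force: [-2.5, -0.2, 11.6]
gripper_width: 0.0
grasp_force: 5.8
```

```bash
python3 -c "
from station import job
print(job.hand_in())"
```

```text
the job is handed in; nothing more can be done
None
```

The body, ring spacer and top disc are stacked flat between the pillars, and I handed the job in at about 28 s with the arm still holding a steady push of about 11.6 N on the disc's port (about 2.5 N of sideways load remains).

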